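Greased bushing through the sprung flap

ROBOT

A 6-joint arm with a two-finger parallel gripper is mounted at the origin on the work surface. World frame = base frame: x ahead of the robot, y to its left, z up, the work surface at z = 0. Lengths are in m, angles in rad, forces in N, time in s.
With the tool pointing down it reaches from about 0.325 to 1 m from the base axis. Payload 5.1 kg.
Tool frame: the origin (TCP) lies midway between the tips of the shut fingers; the grasp point (between the pads) lies pinch_z behind it (pinch_z is the distance from the TCP to the grasp point, in m); z points along the fingers, y is the line along which they close (so a half turn about z gives the same grasp; the last joint's range is limited). The gripper opens to 85 mm and grips with 20 to 120 N. Pads are 22 mm wide; open, the fingers measure 114 mm over their backs; the gripper's body (76 mm by 85 mm) begins 54 mm behind the grasp point. The pads swing forward as they close: fully open they stand 13 mm farther back than shut.
Start: joints at [1.201, 0.124, 1.65, -0, 1.367, -0.083], TCP at [0.184, 0.623, 0.231] pointing down, gripper open.
Joint ranges: [-2.61, 2.61], [-1.02, 2.33], [0.03, 2.71], [-1.35, 4.49], [0.32, 2.68], [-2.91, 2.91]. Speed limits (rad/s): [2.57, 2.57, 3.14, 3.14, 3.14, 3.14].

INTERFACE

Orientations are given as [roll, pitch, yaw] about the fixed x, y, z axes, in that order (R = Rz(yaw) Ry(pitch) Rx(roll)).
In Python, from plant import state, capture, sign_off, pinch_z gives the robot as it stands.
- The arm moves only by the tool play_rows, never from a script. Its argument "increments" is a list of rows, each an object of numbers: "tx", "ty", "tz": the shift along the tool's x, y, z in units of 60 mm (1.0 is 60 mm); "roll": the turn about the tool's z in units of 10 degrees (1.0 is 10 degrees); "gripper": the finger opening in mm, from 0 to 85.4. A call has 1 to 12 rows; each row is the pose to reach, as a shift and turn from the pose commanded when the call began, along the tool's axes at that moment; what a row does not reach only later rows make up. A row lasts 1/8 s, in which the tool goes at most 62.5 mm and 10.7 degrees, less where a joint would pass 70% of its speed; a pose out of reach is approached as far as the arm can. A call with a gripper value outside its range is refused whole. The fingers move at their own pace and stop on an object; "newtons" is the grip in N (left out, the last holds). Time passes only in rows, so rows that repeat a pose let the fingers close. It gives the time, the measured TCP pose, the force, the opening and the grip force at its end, in the units of the state.
- state(): the state, without advancing time (a new reading comes with each control period).
- capture(name): name is "scene" or "top" or "wrist"; returns a dict with "image" (480x640x3 uint8, blue, green, red), "mtx" (3x3 intrinsics, pixels), "rvec" (rotation vector, rad) and "tvec" (3), from world to camera coordinates, as OpenCV has them; the wrist camera has in their place "T_tool_cam" (4x4, takes a point from camera to tool coordinates, whose origin is the TCP and whose axes are the flange's). Camera axes: x right, y down, z forward; pixel columns grow to the right and rows downward; lengths in m; the calibration is good to about 2 mm. The wrist camera is an equidistant fisheye: a pixel r from the principal point sees the ray r / f radians off the axis. A picture is of the moment at which its call begins: read the wrist's pose just before it. There is no depth.
- sign_off(): hands the job in; it is judged then, once.
The state is a dict: "t": time; "joint_pos": joint angles; "qd": joint speeds; "joint_efforts": joint torques, N m; "position": TCP position; "orientation": TCP orientation; "force": force on the tool from outside, world axes, zero at the start; "wrist_torque": the same for the moment, N m; "grip_width": opening from 0.0 (shut) to 1.0 (fully open); "grip_force": force on a finger pad.
Only numpy, scipy, OpenCV 4.12 (cv2) and the standard library are available. Lean on these libraries where they do the work, as an engineer would, in place of code of your own. Each camera call takes 0.05 s, during which the arm holds its last target. There are 200 camera calls.

TASK

The bronze bushing on the pine parts box is freshly greased: push it along between its brass rails, through the doorway of the red self-closing flap, until it drops into the drawer behind. Hold the flap open with one finger while the other finger pushes the bushing through, so that the flap never touches the bushing. Grasp and lift nothing, leave the clip, rod and awl where they lie, and finish with your fingers withdrawn and the flap swung shut.

Things in the scene. Friction and masses are not known exactly. Their poses are not given: they have to be found in the camera images.
- parts_box: Fixed pine box on the shelf, 313 mm long (x), 126 mm wide (y). Origin on its underside (shelf level), centred across, right below the closed flap. Level x axis points the way the bushing must go, from deck to drawer; y left of that, z up. x -165 to 0 mm is a solid deck, top z = 60 mm. Two brass rails on it, 8 mm wide, 8 mm high, x -163 to -13 mm, leave a lane 38 mm wide centred on y = 0.
- drawer_floor (a point): Centre of the open-topped drawer's inner floor, at box x = 70, y = 0, z = 12 mm, with the box's axes. Inside, the drawer spans box x = 0 to 140 mm and y = -55 to 55 mm; its wall tops are at z = 60 mm, level with the deck.
- flap (a joint): Upright red flap across the doorway on a vertical hinge, 5 mm thick, 2 to 96 mm from the hinge axis, box z = 64 to 106 mm. Rad: 0 shut (across the box), grows as its free edge swings to box +x, over the drawer; opens that way only, to 1.6. A damped spring (0.06 N m/rad, 0.03 N m when shut) shuts it within about 1.5 s of being let go.
- flap_hinge (a point): Point on the flap's hinge axis at half its height: box x = 0, y = 50, z = 85 mm; fixed, with the box's axes. Dark posts (14 x 12 mm, tops at z = 110 mm) flank the doorway at box x = 0, y = 51 to 63 mm and y = -63 to -51 mm. The doorway is open above: nothing spans it but the flap.
- flap_edge (a point): Middle of the flap's free edge, 96 mm from the hinge axis, box z = 85 mm; moves with the flap.
- bushing: Loose upright bronze bushing, a plain tube 32 mm outside, 20 mm inside, 38 mm tall, about 0.13 kg. Origin at the centre of its underside, its z axis along the bore. At the start it stands on the deck in the lane between the rails, 80 to 128 mm before the flap.
- bushing_center (a point): Centre of the bushing, 19 mm above its underside.
- clip: Loose black polymer decking clip, 50 x 26 x 26 mm, lying on the shelf beside the box. Origin at the centre of its underside. Leave alone.
- rod: Loose blue aluminium pivot rod with square ends, 120 mm long, 14 mm high, lying along its x on the shelf beside the box. Origin at the middle of its underside. Leave alone.
- awl: Loose stubby awl, ash handle 60 x 24 x 24 mm and steel spike to x = 65 mm, lying along its x on the shelf beside the box. Origin on its underside where handle meets spike. Leave alone.
There are look-alikes about, which are no part of the job. What is shaped like the bushing but green or purple is not meant.

How it is judged:
On the way, in this order (a step that is already met when the one before it is completed fails the run):
1. a finger holds the flap open (over 0.5 rad) while the bushing's centre is still at least 5 mm before the flap line (value of joint flap above 0.5 rad and contact force between the fingers and flap above 0.1 N and x of bushing_center in the frame of parts_box below -0.005 m), for 0.05 s.
2. the bushing's centre passes the doorway while a finger still holds the flap open (over 0.4 rad) (value of joint flap above 0.4 rad and contact force between the fingers and flap above 0.1 N and x of bushing_center in the frame of parts_box above 0 m and y of bushing_center in the frame of parts_box between -0.055 and 0.055 m), for 0.02 s.
At the end, for the whole second after the job is handed in: The bushing lies at rest in the drawer (its centre inside the drawer walls and below 45 mm of the box), the flap is shut to within 0.08 rad, and clip, rod and awl are within 20 mm of where they were (x of bushing_center in the frame of parts_box between 0.008 and 0.14 m and y of bushing_center in the frame of parts_box between -0.055 and 0.055 m and z of bushing_center in the frame of parts_box below 0.045 m and value of joint flap below 0.08 rad and linear speed of bushing below 0.03 m/s and distance of each of clip, rod, awl from where it was at the start of the episode below 0.02 m); the robot touches nothing.
It fails at once if the flap touches the bushing (over 0.3 N) (contact force between bushing and flap above 0.3 N).
It fails at once if the bushing is lifted: its centre over 15 mm above its height on the deck (z of bushing_center in the frame of parts_box above 0.094 m).
It fails at once if the clip is moved more than 20 mm (distance of clip from where it was at the start of the episode above 0.02 m).
It fails at once if the rod is moved more than 20 mm (distance of rod from where it was at the start of the episode above 0.02 m).
It fails at once if the awl is moved more than 20 mm (distance of awl from where it was at the start of the episode above 0.02 m).
It also fails if it takes over 42 s, if anything falls off the work surface, if the arm or the gripper's body presses on something with over 40 N, if the wrist force passes 120 N, or if a joint passes its speed limit or range.

## Working session

There is one attempt and no reset: what is moved stays moved. The work goes in short steps, Python scripts to look and compute and a tool call to move; the robot and the scene stay as the last step left them, time stands still between calls to the robot, and variables do not carry over. Pictures are saved under pics/ and viewed, at most 10 in all, crops included, and the job is handed in when it is done.

Besides the shell and the picture viewer there is one more tool, called after "Emit:" in YAML: its name, and indented under it one key for each argument. play_rows: Moves the arm, as the interface text tells. Its arguments: {"type":"object","properties":{"increments":{"type":"array","items":{"type":"object","properties":{"tx":{"type":"number"},"ty":{"type":"number"},"tz":{"type":"number"},"roll":{"type":"number"},"gripper":{"type":"number"}}}},"newtons":{"type":"number"}},"required":["increments"]}

```bash
mkdir -p pics; ls
python3 - <<'E'
from plant import state,capture,pinch_z
import cv2
print(pinch_z,state())
for n in("scene","top"):
    c=capture(n);cv2.imwrite(f"pics/{n}0.png",c["image"]);print(n,c["mtx"],c["rvec"],c["tvec"])
E
```

```text
pics
0.0187 {'t': 0.0, 'joint_pos': array([ 1.20138048e+00,  1.24491599e-01,  1.65167587e+00,  2.07199839e-05,
        1.36750389e+00, -8.25918304e-02]), 'qd': array([-4.65178298e-04,  8.04817038e-08, -5.89293523e-04,  1.27087504e-04,
       -7.08848788e-04,  4.88381853e-04]), 'joint_efforts': array([ 2.01860785e-03, -4.23623800e+01, -3.65449619e+01,  4.57125111e-05,
        7.08553838e-03,  1.59748566e-06]), 'position': array([0.18368533, 0.62286744, 0.23006066]), 'orientation': array([-3.13952270e+00, -1.91704681e-04,  2.85476423e+00]), 'force': array([ 0.7976269 , -0.18469008, -0.48354596]), 'wrist_torque': array([-0.02635991,  0.02442197, -0.00231915]), 'grip_force': 0.0, 'grip_width': 1.0012685472397653}
scene [[472.90632704   0.         314.48514704]
 [  0.         472.90632704 244.5919986 ]
 [  0.           0.           1.        ]] [ 2.05476026  1.00228785 -0.49219   ] [-0.38581388 -0.15514542  1.07226535]
top [[521.46702989   0.         334.47153574]
 [  0.         521.46702989 238.31313865]
 [  0.           0.           1.        ]] [ 2.19617435 -2.15980065  0.10771888] [0.07540568 0.54572292 0.99620039]
```

View pics/scene0.png

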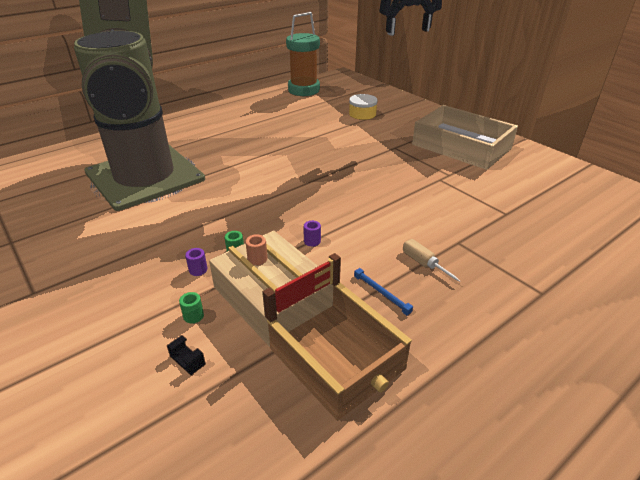

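View pics/top0.png

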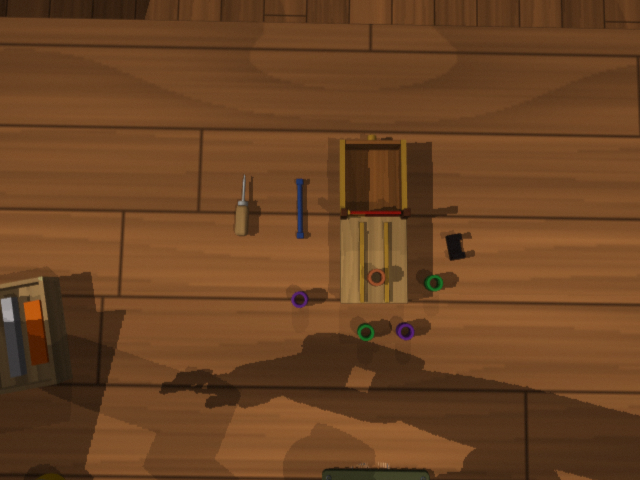

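The scene view shows the box with the red flap near (303,287) and the bronze bushing at (257,250). In the top view the flap is at (375,213), the bushing at (376,277), and the deck's back edge at row 303. The rod is at (301,208), the clip at (456,246) and the awl at (242,215).

```bash
cat > h.py <<'E'
import numpy as np,cv2
from plant import *
def ray(c,px,z):
    R=cv2.Rodrigues(c["rvec"])[0];C=-R.T@np.ravel(c["tvec"])
    d=R.T@np.linalg.inv(c["mtx"])@[px[0],px[1],1.];return C+d*(z-C[2])/d[2]
E
python3 - <<'E'
from h import *
c=capture("top");im=c["image"];hsv=cv2.cvtColor(im,cv2.COLOR_BGR2HSV)
roi=np.zeros(im.shape[:2],np.uint8);roi[125:315,330:415]=1
h,s,v=[hsv[...,i].astype(int) for i in range(3)]
def lab(m,n):
    k,l,st,ce=cv2.connectedComponentsWithStats((m&(roi>0)).astype(np.uint8))
    for i in range(1,k):
        if st[i][4]>25: print(n,st[i],ce[i].round(1))
    return l
for p in[(375,213),(369,277),(385,277),(376,285),(362,250),(387,250),(350,250),(343,180),(404,180),(345,213),(405,213)]:print(p,hsv[p[1],p[0]])
lab((((h<5)|(h>174))&(s>180)&(v>90)),"red")
lab(((h>=3)&(h<=11)&(s>110)&(v>110)),"bronze")
lab(((v>120)&(h>=20)&(h<=27)&(s>150)),"brass")
for p,z in [((340,138),.06),((407,138),.06),((340,303),.06),((407,303),.06),((376,277),.098),((375,212),.106)]: print(p,ray(c,p,z).round(4))
cv2.imwrite("pics/topc.png",cv2.resize(im[125:315,290:480],None,fx=3,fy=3,interpolation=cv2.INTER_CUBIC))
E
```

```text
(375, 213) [  2 229 116]
(369, 277) [ 10 181 149]
(385, 277) [ 14 192 101]
(376, 285) [ 11 175 147]
(362, 250) [ 19 194 150]
(387, 250) [ 19 204 141]
(350, 250) [ 17 143 150]
(343, 180) [ 19 202 140]
(404, 180) [ 19 197 141]
(345, 213) [ 13 194  63]
(405, 213) [ 10 192  61]
red [351 211  50   3 138] [376.4 212. ]
bronze [368 269  17  17 129] [376.2 276.9]
brass [360 263   4  27  58] [361.  276.9]
(340, 138) [0.7351 0.0773 0.06  ]
(407, 138) [ 0.7375 -0.0517  0.06  ]
(340, 303) [0.42   0.0724 0.06  ]
(407, 303) [ 0.422  -0.0529  0.06  ]
(376, 277) [0.4688 0.0089 0.098 ]
(375, 212) [0.586  0.0125 0.106 ]
```

View pics/topc.png

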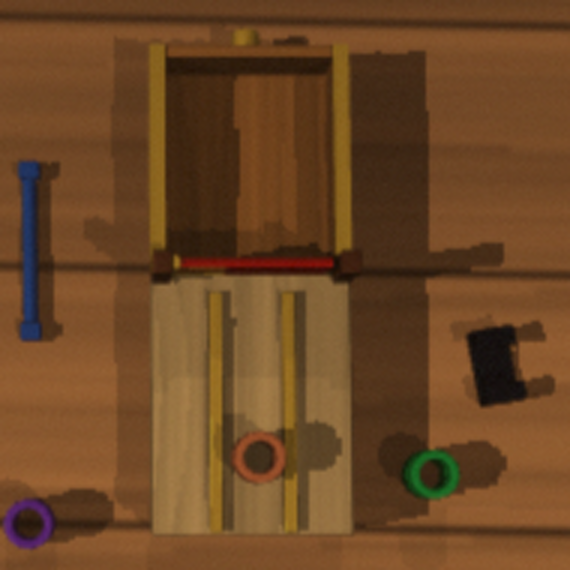

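The top view gives the box origin at about (0.586, 0.011) with yaw about 0.01. The deck end checks out: 0.421 + 0.165 = 0.586. The bushing is near box x = -117 mm. My plan is to straddle the bushing with the finger line turned 20° towards the hinge, so the front finger opens the flap while the rear finger pushes. First I'll go above it.

Emit:
play_rows:
  increments:
    - {"tx": -1.9, "ty": -2.07, "tz": 0.2, "roll": 1, "gripper": 70}
    - {"tx": -3.8, "ty": -4.14, "tz": 0.5, "roll": 2, "gripper": 70}
    - {"tx": -5.7, "ty": -6.2, "tz": 0.8, "roll": 3, "gripper": 70}
    - {"tx": -7.59, "ty": -8.28, "tz": 1, "roll": 4, "gripper": 70}
    - {"tx": -7.59, "ty": -8.28, "tz": 1, "roll": 5.3, "gripper": 70}
    - {"tx": -7.59, "ty": -8.28, "tz": 1, "roll": 5.3, "gripper": 70}
    - {"tx": -7.59, "ty": -8.28, "tz": 1, "roll": 5.3, "gripper": 70}
    - {"tx": -7.59, "ty": -8.28, "tz": 1, "roll": 5.3, "gripper": 70}
    - {"tx": -7.59, "ty": -8.28, "tz": 1, "roll": 5.3, "gripper": 70}
    - {"tx": -7.59, "ty": -8.28, "tz": 1, "roll": 5.3, "gripper": 70}
    - {"tx": -7.59, "ty": -8.28, "tz": 1, "roll": 5.3, "gripper": 70}
    - {"tx": -7.59, "ty": -8.28, "tz": 1, "roll": 5.3, "gripper": 70}

```text
t: 1.65
position: [0.4807, 0.0153, 0.1707]
orientation: [-3.14, -0.0, 1.925]
force: [-0.4, 0.1, 0.2]
grip_width: 0.82
grip_force: 0.0
```

Run:
```python
from h import *
from scipy.spatial.transform import Rotation as Ro
s=state();c=capture("wrist");im=c["image"];cv2.imwrite("pics/w1.png",im)
R=Ro.from_euler("xyz",s["orientation"]).as_matrix();T=c["T_tool_cam"];K=c["mtx"]
print(T.round(3),K,s["position"])
C=R@T[:3,3]+s["position"];Rc=R@T[:3,:3]
def wr(p,z):
    d=np.array([p[0]-K[0,2],p[1]-K[1,2]]);r=np.hypot(*d);a=r/K[0,0]
    v=Rc@np.r_[d/r*np.sin(a),np.cos(a)];return C+v*(z-C[2])/v[2]
hsv=cv2.cvtColor(im,cv2.COLOR_BGR2HSV);h,sa,v=[hsv[...,i].astype(int) for i in range(3)]
for n,m,z in(("bronze",(h>=3)&(h<=12)&(sa>110)&(v>90),.098),("red",((h<4)|(h>175))&(sa>180)&(v>70),.106)):
    k,l,st,ce=cv2.connectedComponentsWithStats(m.astype(np.uint8))
    for i in np.argsort(-st[1:,4])[:4]+1:
        print(n,st[i],ce[i].round(1),wr(ce[i],z).round(4))
```

```text
[[ 0.    -0.949 -0.314  0.081]
 [ 1.     0.     0.     0.001]
 [ 0.    -0.314  0.949 -0.142]
 [ 0.     0.     0.     1.   ]] [[371.64829954   0.         322.16883081]
 [  0.         371.64829954 239.58849104]
 [  0.           0.           1.        ]] [0.48065871 0.01530926 0.17071067]
bronze [ 279  218   48   61 1986] [303.8 248.9] [0.4694 0.0153 0.098 ]
bronze [498 225  21  24 289] [508.4 236.6] [0.5926 0.0696 0.098 ]
bronze [456 249  46  91 185] [479.4 294.5] [0.5929 0.0252 0.098 ]
bronze [587 362  53  72 145] [613.3 398.8] [ 0.8253 -0.034   0.098 ]
red [ 589  364   51  116 3372] [621.7 430.7] [ 0.8817 -0.0704  0.106 ]
red [ 436  238   64  100 2095] [465.1 290.6] [0.5762 0.0269 0.106 ]
red [472 236   1   1   1] [472. 236.] [0.5626 0.0616 0.106 ]
red [460 262   1   1   1] [460. 262.] [0.563  0.0435 0.106 ]
```

View pics/w1.png

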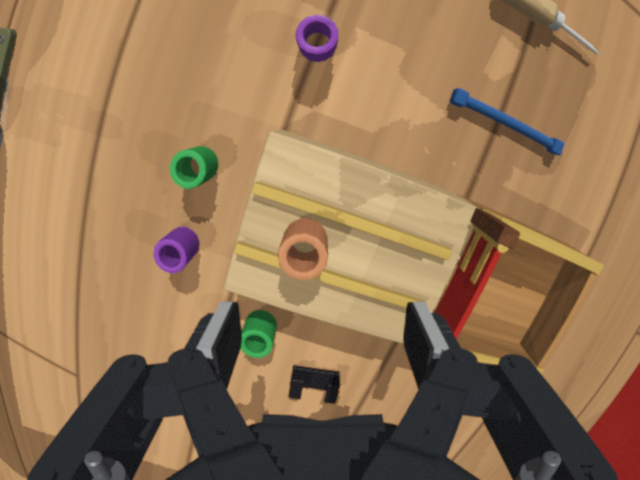

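The wrist view shows the bushing rim at about (303,255), which casts to (0.469, ~0.01) and agrees with the top view. The fingers straddle the lane and the flap is at (475,285). Next I'll descend.

Emit:
play_rows:
  increments:
    - {"tz": 0.6, "gripper": 70}
    - {"tz": 1.2, "gripper": 70}
    - {"tz": 1.5, "gripper": 70}
    - {"tz": 1.74, "gripper": 70}
    - {"tz": 1.74, "gripper": 70}
    - {"tz": 1.74, "gripper": 70}

```text
$.increments[0]: bad value
```

Run:
```python
from h import *
print(state()["force"],state()["position"])
a=capture("scene")["image"][200:330,190:360];b=capture("top")["image"][190:320,300:470]
cv2.imwrite("pics/d.png",cv2.resize(np.vstack([a,b]),None,fx=2.3,fy=2.3,interpolation=cv2.INTER_CUBIC))
```

```text
[0.26011368 0.42326504 0.01735238] [0.48013935 0.01682094 0.17076827]
```

View pics/d.png

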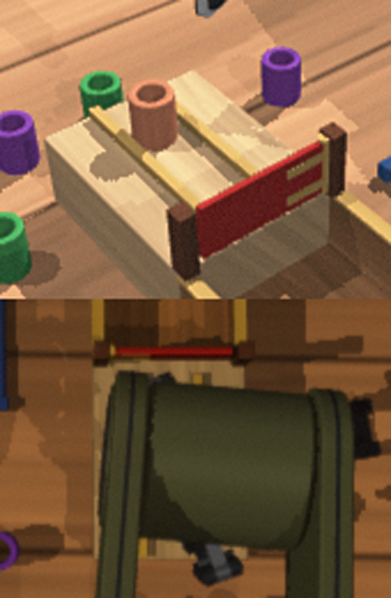

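The arm has not moved and is still above the box: the row was refused. I'll resend with every field filled in.

Emit:
play_rows:
  increments:
    - {"tx": 0, "ty": 0, "tz": 0.6, "roll": 0, "gripper": 70}
    - {"tx": 0, "ty": 0, "tz": 1.2, "roll": 0, "gripper": 70}
    - {"tx": 0, "ty": 0, "tz": 1.5, "roll": 0, "gripper": 70}
    - {"tx": 0, "ty": 0, "tz": 1.74, "roll": 0, "gripper": 70}
    - {"tx": 0, "ty": 0, "tz": 1.74, "roll": 0, "gripper": 70}
    - {"tx": 0, "ty": 0, "tz": 1.74, "roll": 0, "gripper": 70}

```text
t: 2.55
position: [0.4811, 0.0182, 0.0681]
orientation: [3.14, 0.001, 1.93]
force: [1.0, -0.2, 1.2]
grip_width: 0.819
grip_force: 0.0
```

Run:
```python
from h import *
print(state()["force"],state()["position"],state()["grip_width"])
a=capture("scene")["image"][180:330,190:360]
cv2.imwrite("pics/d2.png",cv2.resize(a,None,fx=4,fy=4,interpolation=cv2.INTER_CUBIC))
```

```text
[ 1.04842633 -0.17024695  1.18722339] [0.48113805 0.01815292 0.06812712] 0.819374129742425
```

View pics/d2.png

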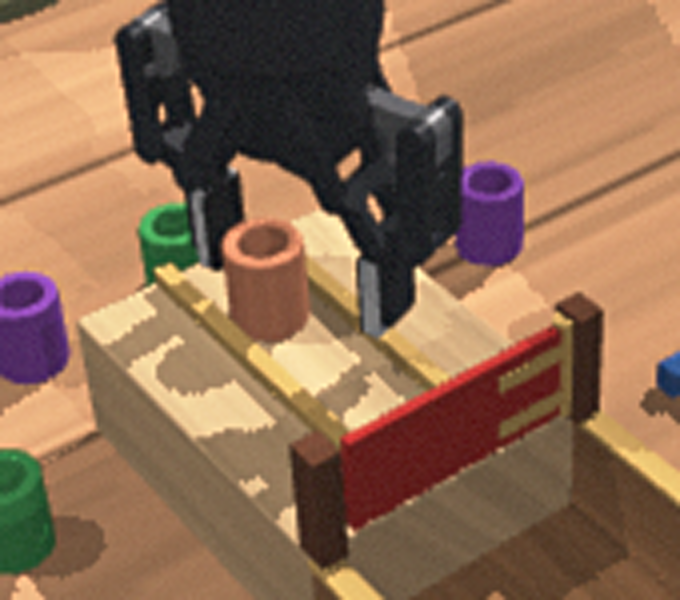

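The bushing stands between the fingers, and the front finger at about (385,320) in the crop is on the hinge side. I'll check the tip height against the rails (68 mm).

Run:
```python
from h import *
s=state();c=capture("scene");print(s["position"],s["force"])
a=s["orientation"][2]-np.pi/2;u=np.array([np.cos(a),np.sin(a)]);v=np.array([-u[1],u[0]])
p=s["position"][:2]+.035*u
for px in[(362,330),(382,336)]:
  for z in(.068,.072,.076,.080,.084):
    q=ray(c,(190+px[0]/4,180+px[1]/4),z)[:2]-p;print(px,z,(q@u*1e3).round(1),(q@v*1e3).round(1))
```

```text
[0.48122131 0.01807478 0.06825474] [ 0.36779077 -0.68462911  0.15959458]
(362, 330) 0.068 -6.8 0.4
(362, 330) 0.072 -4.0 -3.3
(362, 330) 0.076 -1.1 -7.1
(362, 330) 0.08 1.7 -10.8
(362, 330) 0.084 4.6 -14.6
(382, 336) 0.068 1.8 1.5
(382, 336) 0.072 4.6 -2.3
(382, 336) 0.076 7.3 -6.0
(382, 336) 0.08 10.1 -9.8
(382, 336) 0.084 12.9 -13.6
```

The tips sit at about 78 mm, clear of the rails and well below the bushing top. Now I'll push.

Emit:
play_rows:
  increments:
    - {"tx": -0.058, "ty": 0.156, "tz": 0.05, "roll": 0, "gripper": 70}
    - {"tx": -0.115, "ty": 0.313, "tz": 0.05, "roll": 0, "gripper": 70}
    - {"tx": -0.173, "ty": 0.469, "tz": 0.05, "roll": 0, "gripper": 70}
    - {"tx": -0.231, "ty": 0.625, "tz": 0.05, "roll": 0, "gripper": 70}
    - {"tx": -0.288, "ty": 0.782, "tz": 0.05, "roll": 0, "gripper": 70}
    - {"tx": -0.346, "ty": 0.938, "tz": 0.05, "roll": 0, "gripper": 70}
    - {"tx": -0.404, "ty": 1.094, "tz": 0.05, "roll": 0, "gripper": 70}
    - {"tx": -0.462, "ty": 1.25, "tz": 0.05, "roll": 0, "gripper": 70}
    - {"tx": -0.519, "ty": 1.407, "tz": 0.05, "roll": 0, "gripper": 70}
    - {"tx": -0.577, "ty": 1.563, "tz": 0.05, "roll": 0, "gripper": 70}
    - {"tx": -0.577, "ty": 1.563, "tz": 0.05, "roll": 0, "gripper": 70}

```text
t: 4.03
position: [0.5813, 0.0182, 0.0639]
orientation: [3.14, 0.001, 1.929]
force: [-0.2, -2.6, -1.1]
grip_width: 0.819
grip_force: 1.1
```

Run:
```python
from h import *
print(state()["force"],state()["position"],state()["grip_width"])
a=capture("scene")["image"][180:360,200:380]
cv2.imwrite("pics/p1.png",cv2.resize(a,None,fx=3.3,fy=3.3,interpolation=cv2.INTER_CUBIC))
```

```text
[-0.19432499 -2.56875639 -1.10912228] [0.58128116 0.01822458 0.0638857 ] 0.8188374042321295
```

View pics/p1.png

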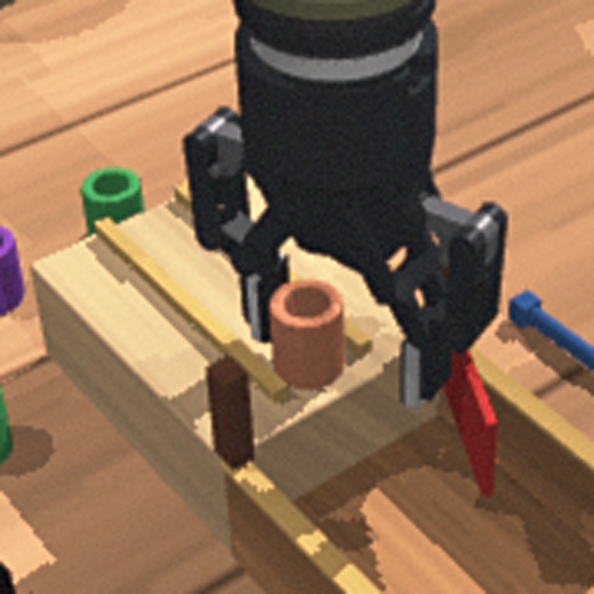

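The front finger holds the flap wide open at (465,425), and the bushing at (307,335) is upright, still before the doorway. I'll push on until it drops.

Emit:
play_rows:
  increments:
    - {"tx": -0.058, "ty": 0.156, "tz": 0, "roll": 0, "gripper": 70}
    - {"tx": -0.115, "ty": 0.313, "tz": 0, "roll": 0, "gripper": 70}
    - {"tx": -0.173, "ty": 0.469, "tz": 0, "roll": 0, "gripper": 70}
    - {"tx": -0.231, "ty": 0.625, "tz": 0, "roll": 0, "gripper": 70}
    - {"tx": -0.254, "ty": 0.69, "tz": 0, "roll": 0, "gripper": 70}
    - {"tx": -0.254, "ty": 0.69, "tz": 0, "roll": 0, "gripper": 70}
    - {"tx": -0.254, "ty": 0.69, "tz": 0, "roll": 0, "gripper": 70}

```text
t: 4.95
position: [0.6246, 0.0188, 0.0642]
orientation: [3.141, 0.0, 1.93]
force: [0.5, -1.3, -0.4]
grip_width: 0.824
grip_force: 0.7
```

Run:
```python
from h import *
print(state()["force"],state()["position"],state()["grip_width"])
a=capture("scene")["image"][200:400,220:420]
cv2.imwrite("pics/p2.png",cv2.resize(a,None,fx=3,fy=3,interpolation=cv2.INTER_CUBIC))
```

```text
[ 0.54506123 -1.26218169 -0.44646626] [0.62461065 0.01884906 0.06416989] 0.8239697250968478
```

View pics/p2.png

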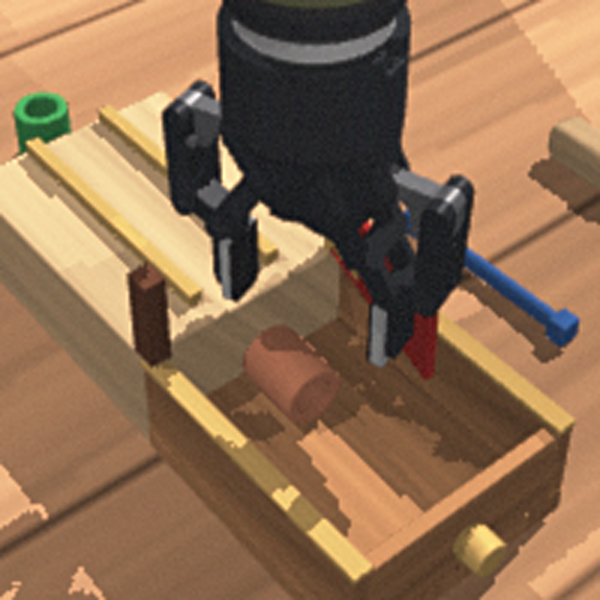

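The bushing lies in the drawer at (290,370) in the crop and the flap is still held at (425,340). Now I'll withdraw straight up and let the flap shut.

Emit:
play_rows:
  increments:
    - {"tx": 0, "ty": 0, "tz": -0.5, "roll": 0, "gripper": 70}
    - {"tx": 0, "ty": 0, "tz": -1.2, "roll": 0, "gripper": 70}
    - {"tx": 0, "ty": 0, "tz": -2, "roll": 0, "gripper": 70}
    - {"tx": 0.3, "ty": -1, "tz": -2, "roll": 0, "gripper": 70}
    - {"tx": 0.6, "ty": -2, "tz": -2, "roll": 0, "gripper": 70}
    - {"tx": 0.6, "ty": -2, "tz": -2, "roll": 0, "gripper": 70}
    - {"tx": 0.6, "ty": -2, "tz": -2, "roll": 0, "gripper": 70}
    - {"tx": 0.6, "ty": -2, "tz": -2, "roll": 0, "gripper": 70}
    - {"tx": 0.6, "ty": -2, "tz": -2, "roll": 0, "gripper": 70}
    - {"tx": 0.6, "ty": -2, "tz": -2, "roll": 0, "gripper": 70}
    - {"tx": 0.6, "ty": -2, "tz": -2, "roll": 0, "gripper": 70}
    - {"tx": 0.6, "ty": -2, "tz": -2, "roll": 0, "gripper": 70}

```text
t: 6.5
position: [0.4993, 0.0105, 0.1838]
orientation: [-3.141, -0.0, 1.93]
force: [0.0, 0.5, -0.8]
grip_width: 0.821
grip_force: 0.0
```

Emit:
play_rows:
  increments:
    - {"tx": 0, "ty": 0, "tz": 0, "roll": 0, "gripper": 70}
    - {"tx": 0, "ty": 0, "tz": 0, "roll": 0, "gripper": 70}
    - {"tx": 0, "ty": 0, "tz": 0, "roll": 0, "gripper": 70}
    - {"tx": 0, "ty": 0, "tz": 0, "roll": 0, "gripper": 70}
    - {"tx": 0, "ty": 0, "tz": 0, "roll": 0, "gripper": 70}
    - {"tx": 0, "ty": 0, "tz": 0, "roll": 0, "gripper": 70}
    - {"tx": 0, "ty": 0, "tz": 0, "roll": 0, "gripper": 70}
    - {"tx": 0, "ty": 0, "tz": 0, "roll": 0, "gripper": 70}
    - {"tx": 0, "ty": 0, "tz": 0, "roll": 0, "gripper": 70}
    - {"tx": 0, "ty": 0, "tz": 0, "roll": 0, "gripper": 70}
    - {"tx": 0, "ty": 0, "tz": 0, "roll": 0, "gripper": 70}
    - {"tx": 0, "ty": 0, "tz": 0, "roll": 0, "gripper": 70}

```text
t: 8.0
position: [0.4992, 0.0104, 0.1839]
orientation: [-3.142, 0.0, 1.93]
force: [0.0, -0.4, -0.8]
grip_width: 0.816
grip_force: 0.0
```

Run:
```python
from h import *
print(state()["force"],state()["position"])
a=capture("scene")["image"][180:420,140:460]
cv2.imwrite("pics/p3.png",cv2.resize(a,None,fx=2.4,fy=2.4,interpolation=cv2.INTER_CUBIC))
```

```text
[ 0.04576186 -0.35335054 -0.822116  ] [0.49923555 0.01044635 0.18390869]
```

View pics/p3.png

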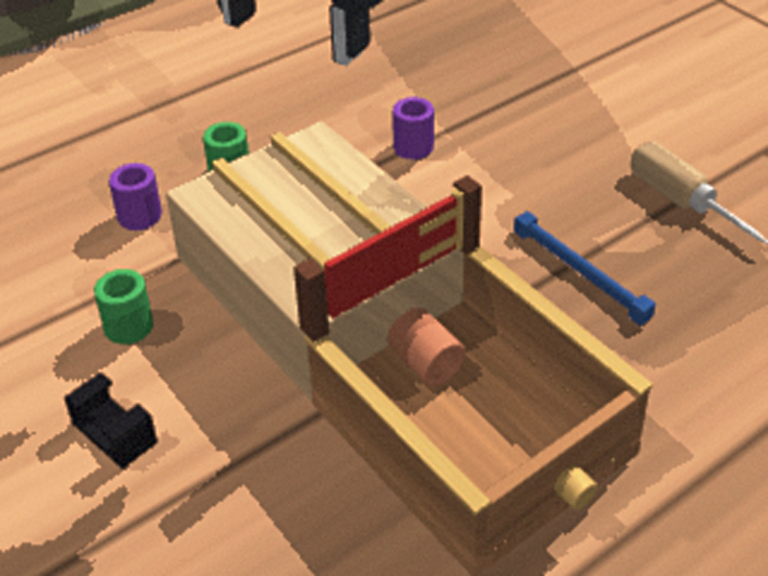

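The flap is shut at (395,260), the bushing lies in the drawer at (425,350), and the fingers are clear. The clip, rod and awl have not moved.

```bash
python3 -c "from plant import *;print(sign_off())"
```

```text
the job is handed in; nothing more can be done
None
```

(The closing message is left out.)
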